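# Stroke-test three pneumatic cylinders and reject the one that binds

### The arm

A 7-joint arm with a two-finger parallel gripper is mounted at the origin on the work surface. World frame = base frame: x ahead of the robot, y to its left, z up, the work surface at z = 0. Lengths are in mm, angles in rad, forces in N, time in s.
With the tool pointing down it reaches from about 400 to 875 mm from the base axis. Payload 6.5 kg.
Tool frame: the origin (TCP) lies at the very end of the fingers, on their centre line; the grasp point (between the pads) lies grip_point_offset behind it (grip_point_offset is the distance from the TCP to the grasp point, in mm); z points along the fingers, y is the line along which they close (so a half turn about z gives the same grasp; the last joint's range is limited). The gripper opens to 88 mm and grips with 3 to 60 N. Pads are 18 mm wide; open, the fingers measure 123 mm over their backs; the gripper's body (75 mm by 187 mm) begins 45 mm behind the grasp point.
Start: joints at [-1.216, 0.536, -0.004, 1.538, 0.003, 1.067, -0.071], TCP at [265.513, 593.29, 238.716] pointing down, gripper open.
Joint ranges: [-2.7, 2.7], [-0.37, 2.16], [-1.27, 1.26], [0.24, 2.4], [-1.31, 4.45], [0.19, 1.91], [-2.76, 2.76]. Speed limits (rad/s): [2.39, 2.39, 3.14, 3.14, 3.14, 3.14, 3.14].

### API

Orientations are given as a unit quaternion [x, y, z, w].
In Python, from station import * gives the robot as it stands.
- The arm moves only by the tool carry_out, never from a script. Its argument "increments" is one flat list of numbers, 4 for each row, row after row: the shift along the tool's x, y, z in mm, then the turn about the tool's z in degrees. A call has 1 to 20 rows; each row is the pose to reach, as a shift and turn from the pose commanded when the call began, along the tool's axes at that moment; what a row does not reach only later rows make up. A row lasts 1/8 s, in which the tool goes at most 62.5 mm and 10.7 degrees, less where a joint would pass 70% of its speed; a pose out of reach is approached as far as the arm can. A call with a gripper value outside its range is refused whole. "grip" is the closure, from 0 (fully open) to 1 (shut), set as the call begins (left out, the last holds). The fingers move at their own pace and stop on an object; "force" is the grip in N (left out, the last holds). Time passes only in rows, so rows that repeat a pose let the fingers close. It gives the time, the measured TCP pose, the force, the opening and the grip force at its end, in the units of the state.
- observe(): the state, without advancing time (a new reading comes with each control period).
- grab_frame(name): name is "scene" or "top" or "wrist"; returns (picture, depth): 384x512x3 uint8, red, green, blue; 384x512 float32, mm along the optical axis (not along the pixel's ray), 0 where there is no reading.
- camera_info(name): a dict with "fx", "fy", "cx", "cy" (pixels), "dist_coeffs" ([k1, k2, p1, p2, k3] as OpenCV has them; the pictures are not rectified), "rvec" (rotation vector, rad) and "tvec" (3), from world to camera coordinates, as OpenCV has them; the wrist camera has in their place "T_tool_cam" (4x4, takes a point from camera to tool coordinates, whose origin is the TCP and whose axes are the flange's). Camera axes: x right, y down, z forward; pixel columns grow to the right and rows downward; lengths in mm; the calibration is good to about 2 mm. A picture is of the moment at which its call begins: read the wrist's pose just before it. camera_info takes no time and is no camera call.
- finish_job(): hands the job in; it is judged then, once.
The state is a dict: "time_s": time; "qpos": joint angles; "qvel": joint speeds; "tau": joint torques, N m; "tcp_pos": TCP position; "tcp_rot": TCP orientation; "wrist_force": force on the tool from outside, world axes, zero at the start; "wrist_torque": the same for the moment, N m; "width": opening from 0.0 (shut) to 1.0 (fully open); "grip_force": force on a finger pad.
Only numpy, scipy, OpenCV 4.12 (cv2) and the standard library are available. Lean on these libraries where they do the work, as an engineer would, in place of code of your own. Each camera call takes 0.05 s, during which the arm holds its last target. There are 200 camera calls.

### The job

Check the three pneumatic cylinders in the blue test stand: push each rod down through its stroke. A sound rod slides fully home, and that cylinder stays standing in the stand with its rod home; if a rod gets stiff part-way, stop there without forcing it, lift that cylinder out and set it down, not dropped, in the red reject bin. Leave the other things on the bench alone.

Things in the scene. Friction and masses are not known exactly. Their poses are not given: they have to be found in the camera images.
- stand: Fixed blue steel test stand bolted to the bench: plate 85 (x) x 270 (y) x 18 mm high, with three square pockets 42 x 42 mm, 10 mm deep (pocket floor 8 mm above the bench), in a row along its y axis at y = -85, 0, +85 mm. Origin: centre of its underside.
- reject_bin: Fixed red plastic open bin, outside 240 (x) x 170 (y) x 60 mm high, walls and floor 4 mm thick, empty. Origin: centre of its underside.
- cylinder_1: One of three compact pneumatic cylinders that look alike, standing rod up in the stand's pockets, ports open: square grey-aluminium body 40 x 40 x 68 mm, 0.3 kg. Origin: centre of its underside (on the pocket floor), z up, sides along x and y. A 10 mm steel rod with a brass pad stands out of the middle of its top. To carry it, grip the square body near its top; the rod would slide.
- stroke_1 (a joint): Stroke of cylinder_1's rod, m: 0 fully out, 0.030 fully home on its stop (starts 0 to 5 mm in). Stays where left (a bad one springs back a little). A sound rod slides with 2 to 4 N all the way, then stops dead. A bad one begins the same, but from about a third of its stroke the push needed climbs, some 3 N per mm: 10 N short of home is enough to stop and reject. Over 35 N short of home ruins it. All look alike.
- rod_1: Rod of cylinder_1 with its flat round brass pad, 20 mm across and 7 mm thick. Origin: centre of the pad's top, the place to push: 41 mm above the cylinder's square body with the rod fully out, 11 mm above it with the rod fully home.
- cylinder_2: One of three compact pneumatic cylinders that look alike, standing rod up in the stand's pockets, ports open: square grey-aluminium body 40 x 40 x 68 mm, 0.3 kg. Origin: centre of its underside (on the pocket floor), z up, sides along x and y. A 10 mm steel rod with a brass pad stands out of the middle of its top. To carry it, grip the square body near its top; the rod would slide.
- stroke_2 (a joint): Stroke of cylinder_2's rod, m: 0 fully out, 0.030 fully home on its stop (starts 0 to 5 mm in). Stays where left (a bad one springs back a little). A sound rod slides with 2 to 4 N all the way, then stops dead. A bad one begins the same, but from about a third of its stroke the push needed climbs, some 3 N per mm: 10 N short of home is enough to stop and reject. Over 35 N short of home ruins it. All look alike.
- rod_2: Rod of cylinder_2 with its flat round brass pad, 20 mm across and 7 mm thick. Origin: centre of the pad's top, the place to push: 41 mm above the cylinder's square body with the rod fully out, 11 mm above it with the rod fully home.
- cylinder_3: One of three compact pneumatic cylinders that look alike, standing rod up in the stand's pockets, ports open: square grey-aluminium body 40 x 40 x 68 mm, 0.3 kg. Origin: centre of its underside (on the pocket floor), z up, sides along x and y. A 10 mm steel rod with a brass pad stands out of the middle of its top. To carry it, grip the square body near its top; the rod would slide.
- stroke_3 (a joint): Stroke of cylinder_3's rod, m: 0 fully out, 0.030 fully home on its stop (starts 0 to 5 mm in). Stays where left (a bad one springs back a little). A sound rod slides with 2 to 4 N all the way, then stops dead. A bad one begins the same, but from about a third of its stroke the push needed climbs, some 3 N per mm: 10 N short of home is enough to stop and reject. Over 35 N short of home ruins it. All look alike.
- rod_3: Rod of cylinder_3 with its flat round brass pad, 20 mm across and 7 mm thick. Origin: centre of the pad's top, the place to push: 41 mm above the cylinder's square body with the rod fully out, 11 mm above it with the rod fully home.
- angle_grinder: Bystander: cordless angle grinder lying on its back with its 115 mm disc up, about 310 mm long (along x), 73 mm high, side handle reaching 128 mm to its -y. Origin: underside, near the middle.
- spanner: Bystander: steel spanner 170 mm long lying along its x axis. Origin: underside, near the middle.
- spray_can: Bystander: spray can 66 mm across, 170 mm tall, standing. Origin: centre of its underside.
- disc_stack: Bystander: flat stack of grinding discs 125 mm across, 18 mm high. Origin: centre of its underside.
There are look-alikes about, which are no part of the job. What is shaped like the cylinder_2 but orange or purple is not meant. What is shaped like the cylinder_3 but purple is not meant.

How it is judged:
By the outcome, as a careful person would: the job done as asked, in the order asked, and still so for the second after the job is handed in, with the robot touching nothing.
It also fails if it takes over 58 s, if anything falls off the work surface, if the arm or the gripper's body presses on something with over 40 N, if the wrist force passes 120 N, or if a joint passes its speed limit or range.

## Working session

There is one attempt and no reset: what is moved stays moved. The work goes in short steps, Python scripts to look and compute and a tool call to move; the robot and the scene stay as the last step left them, time stands still between calls to the robot, and variables do not carry over. Pictures are saved under pics/ and viewed, at most 10 in all, crops included, and the job is handed in when it is done.

Besides the shell and the picture viewer there is one more tool, called as name(argument=value, ...) on one line, values as JSON. carry_out: Moves the arm, as the interface text tells. Its arguments: {"type":"object","properties":{"increments":{"type":"array"},"grip":{"type":"number"},"force":{"type":"number"}},"required":["increments"]}

```bash
mkdir -p pics; cat > h.py <<'E'
from station import *
import numpy as np, cv2
from scipy.spatial.transform import Rotation as R
def world(name, pic_depth, st=None):
    i=camera_info(name); K=np.array([[i['fx'],0,i['cx']],[0,i['fy'],i['cy']],[0,0,1.]])
    h,w=pic_depth.shape; u,v=np.meshgrid(np.arange(w),np.arange(h))
    p=cv2.undistortPoints(np.stack([u,v],-1).reshape(-1,1,2).astype(float),K,np.array(i['dist_coeffs'],float)).reshape(h,w,2)
    P=np.dstack([p,np.ones((h,w))])*pic_depth[...,None]
    if 'T_tool_cam' in i:
        T=np.array(i['T_tool_cam']); P=P@T[:3,:3].T+T[:3,3]
        return P@R.from_quat(st['tcp_rot']).as_matrix().T+np.array(st['tcp_pos'])
    M=cv2.Rodrigues(np.array(i['rvec'],float))[0]
    return (P-np.array(i['tvec'],float).ravel())@M
def snap(name,f):
    st=observe(); pic,d=grab_frame(name); cv2.imwrite('pics/'+f,pic[...,::-1]); P=world(name,d,st); np.savez('pics/'+f+'.npz',P=P,pic=pic,d=d); return st,pic,P
E
python3 - <<'E'
from h import *
print(observe()); 
try: print(grip_point_offset)
except Exception as e: print(e)
snap('top','top1.png'); snap('scene','scene1.png')
a=cv2.imread('pics/top1.png');cv2.imwrite('pics/top1b.png',cv2.resize(a,(800,600)))
E
```

```text
{'time_s': 0.0, 'qpos': array([-1.21618414,  0.53717554, -0.00444704,  1.53887906,  0.002651  ,
        1.06729701, -0.07120914]), 'qvel': array([-4.33059942e-04, -3.04529018e-04,  3.12095585e-04,  2.01920415e-04,
       -1.27584924e-03,  1.58152007e-03,  5.39861758e-05]), 'tau': array([-4.48503170e-04, -5.70980215e+01,  9.90537889e-01, -2.51607782e+01,
       -5.62761433e-02,  1.79619557e-02,  1.64350649e-04]), 'tcp_pos': array([265.29664081, 592.71254471, 237.83062982]), 'tcp_rot': array([ 2.08810670e-01,  9.77955692e-01, -8.71177225e-04, -9.97159910e-05]), 'wrist_force': array([ 0.359361  , -0.24723606,  0.36460644]), 'wrist_torque': array([-0.00364481, -0.01858999, -0.00901734]), 'grip_force': 0.0, 'width': 1.002466412145649}
18.700000000000003
```

View pics/top1b.png

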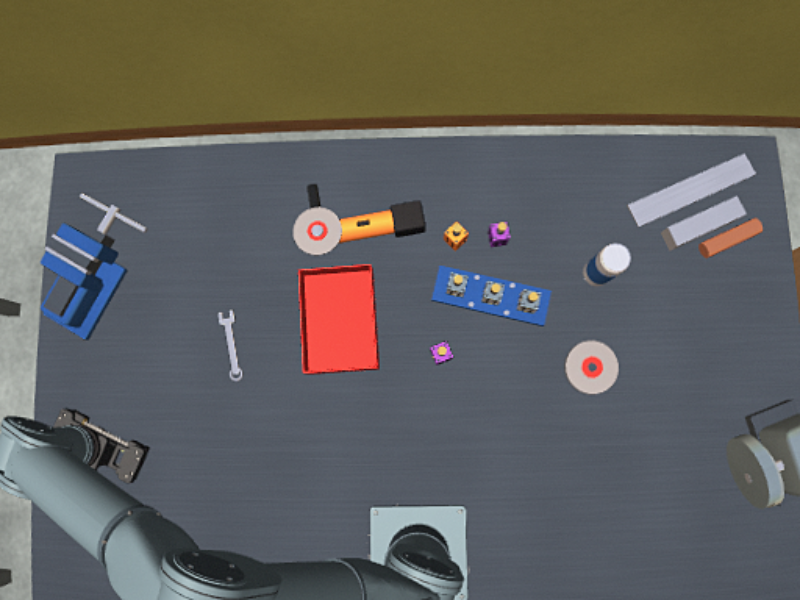

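View pics/scene1.png

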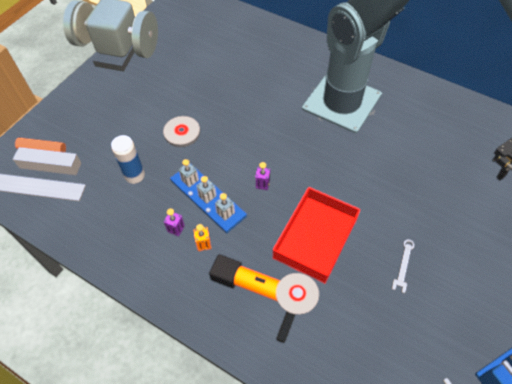

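The top view (800x600) shows the stand at about (491,296), with pads at (458,281), (494,291) and (532,298). The bin is at (339,320), and the look-alikes are at (456,235), (500,233) and (442,352). Next I'll measure these.

```bash
python3 - <<'E'
from h import *
for n in('top','scene'):
    z=np.load(f'pics/{n}1.png.npz');P=z['P'];hsv=cv2.cvtColor(z['pic'],cv2.COLOR_RGB2HSV)
    H,S,V=[hsv[...,k].astype(int) for k in range(3)]
    inb=(P[...,0]>300)&(P[...,0]<1000)&(abs(P[...,1])<500)
    red=((H<6)|(H>174))&(S>180)&inb&(P[...,2]>30)
    for nm,m in(('blue',(H>100)&(H<120)&(S>150)&inb&(P[...,2]>5)&(P[...,2]<30)),('redrim',red&(abs(P[...,2]-60)<6)),('redfloor',((H<6)|(H>174))&(S>180)&inb&(P[...,2]<12))):
        k,l,s,c=cv2.connectedComponentsWithStats(m.astype(np.uint8))
        if nm=='redrim': q=P[m]; 
        else: q=P[l==1+np.argmax(s[1:,4])]
        r=cv2.minAreaRect(q[:,:2].astype(np.float32)); print(n,nm,np.round(r[0]),np.round(r[1]),round(r[2],1),np.median(q[:,2]).round(1),len(q))
    pad=(H>14)&(H<32)&(S>90)&inb&(P[...,2]>85)&(P[...,2]<135)
    k,l,s,c=cv2.connectedComponentsWithStats(pad.astype(np.uint8))
    for j in range(1,k):
        if s[j,4]>8:
            q=P[l==j]; zt=np.percentile(q[:,2],80); t=q[q[:,2]>zt-4]; print(n,'pad',t.mean(0).round(1),zt.round(1),s[j,4],c[j].round())
E
```

```text
top blue [ 590. -180.] [270.  87.] 75.5 20.0 1064
top redrim [590. 179.] [346. 169.] 3.2 60.4 181
top redfloor [540. 180.] [231. 160.] 3.3 6.0 2051
top pad [728.6 -99.5 112.3] 113.1 26 [292. 146.]
top pad [ 731.6 -200.7  112.5] 113.0 24 [321. 145.]
top pad [610.3 -98.  116.9] 117.6 26 [293. 178.]
top pad [ 589.2 -179.8  115.7] 116.5 22 [317. 184.]
top pad [ 569.  -260.6  117.3] 118.0 27 [341. 189.]
top pad [454.2 -58.4 112.5] 113.4 24 [282. 224.]
scene blue [ 590. -180.] [271.  87.] 75.5 16.9 856
scene redrim [588. 180.] [345. 169.] 3.6 58.3 385
scene redfloor [524. 173.] [215. 159.] 3.5 3.2 3327
scene pad [ 568.7 -261.8  112. ] 113.2 28 [186. 162.]
scene pad [455.7 -60.2 109.1] 110.5 28 [262. 165.]
scene pad [ 590.5 -178.9  112.4] 113.7 27 [204. 179.]
scene pad [610.9 -97.9 111.6] 112.7 28 [223. 196.]
scene pad [ 729.1 -199.7  108.6] 109.6 32 [170. 212.]
scene pad [728.3 -98.9 108.5] 109.4 33 [199. 228.]
```

carry_out(increments=[-38,-36,0,5,-76,-72,0,10,-115,-107,0,15,-153,-143,0,20,-191,-179,0,25,-230,-215,0,30,-268,-251,0,35,-306,-287,0,40,-344,-322,0,45,-382,-358,0,50,-421,-394,0,55,-459,-430,0,60,-497,-466,10,65,-535,-502,20,70,-574,-537,30,75,-612,-573,40,80.2,-612,-573,40,80.2,-612,-573,40,80.2], grip=1, force=30)

```text
time_s: 2.35
tcp_pos: [589.7, -179.0, 198.2]
tcp_rot: [0.789, 0.614, -0.0, -0.001]
wrist_force: [-0.3, 0.1, -0.6]
width: 0.007
grip_force: 0.0
```

```bash
python3 - <<'E'
from h import *
st,pic,P=snap('wrist','w1.png')
print(st['time_s'],st['tcp_pos'],R.from_quat(st['tcp_rot']).as_matrix().round(4).tolist(),st['wrist_force'],st['qpos'].round(2),st['width'])
hsv=cv2.cvtColor(pic,cv2.COLOR_RGB2HSV);H,S,V=[hsv[...,k].astype(int) for k in range(3)]
pad=(H>14)&(H<32)&(S>90)&(P[...,2]>85)&(P[...,2]<135)
k,l,s,c=cv2.connectedComponentsWithStats(pad.astype(np.uint8))
for j in range(1,k):
    if s[j,4]>50:
        q=P[l==j]; zt=np.percentile(q[:,2],80); t=q[abs(q[:,2]-zt)<2]; print('pad',(t.min(0)/2+t.max(0)/2).round(1),np.ptp(t,0).round(1),zt.round(1),s[j,4],c[j].round())
m=(H>100)&(H<120)&(S>150)&(P[...,2]>8)&(P[...,2]<28)
r=cv2.minAreaRect(P[m][:,:2].astype(np.float32)); print(r,np.median(P[m][:,2]))
E
```

```text
2.35 [ 589.68901933 -178.96096045  198.20693359] [[0.2464, 0.9692, -0.0012], [0.9692, -0.2464, 0.0008], [0.0005, -0.0013, -1.0]] [-0.2831732   0.13730217 -0.57764641] [-0.15  0.57  0.52  1.69 -0.33  0.97  0.25] 0.0070992473570009465
pad [ 727.1 -100.8  109.1] [19.6 19.1  3.6] 109.3 889 [433.  36.]
pad [453.4 -60.5 109. ] [19.7 19.3  3.4] 109.2 814 [22. 81.]
pad [609.6 -99.3 113. ] [18.1 18.4  3.6] 113.1 640 [258.  80.]
pad [ 729.2 -202.   109.2] [19.6 19.2  3.9] 109.2 617 [448. 179.]
pad [ 588.7 -181.1  112.7] [18.2 18.4  3.6] 112.9 503 [258. 199.]
((592.3936767578125, -166.7645263671875), (238.6685791015625, 84.69243621826172), 75.81909942626953) 17.803068538552736
```

View pics/w1.png

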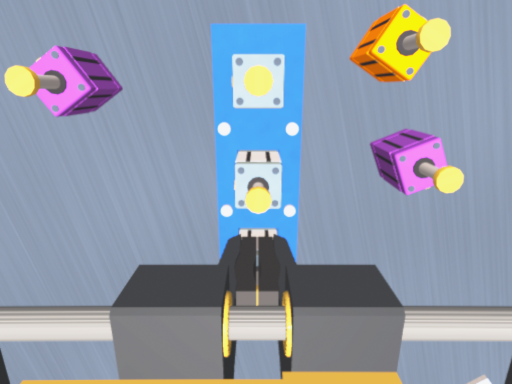

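The wrist view shows cylinder A's pad at (258,80) and the middle pad at (258,199) right under the tool. It agrees with the other cameras to within 1.5 mm. I'll push the middle rod first.

carry_out(increments=[0,0,40,0,0,0,75,0,0,0,84,0,0,0,88,0,0,0,92,0,0,0,94,0,0,0,95,0,0,0,95,0])

```text
time_s: 3.4
tcp_pos: [590.2, -179.7, 103.9]
tcp_rot: [0.79, 0.614, 0.0, 0.0]
wrist_force: [-0.6, 1.5, 2.3]
width: 0.004
grip_force: 1.3
```

carry_out(increments=[0,0,1.5,0,0,0,3,0,0,0,3,0])

```text
time_s: 3.78
tcp_pos: [590.0, -179.7, 100.5]
tcp_rot: [0.79, 0.614, -0.0, -0.0]
wrist_force: [-0.5, 0.5, -0.8]
width: 0.0
grip_force: 0.0
```

carry_out(increments=[0,0,1.5,0,0,0,3,0,0,0,3,0])

```text
time_s: 4.15
tcp_pos: [590.1, -179.8, 97.6]
tcp_rot: [0.79, 0.614, -0.0, 0.0]
wrist_force: [-0.4, -0.4, 0.3]
width: 0.005
grip_force: 0.1
```

carry_out(increments=[0,0,1.5,0,0,0,3,0])

```text
time_s: 4.4
tcp_pos: [590.1, -179.8, 94.7]
tcp_rot: [0.79, 0.614, 0.0, 0.0]
wrist_force: [-0.1, 0.7, 2.7]
width: 0.006
grip_force: 1.3
```

```bash
python3 - <<'E'
from h import *
print(observe()['wrist_force'])
st,pic,P=snap('scene','s2.png'); st2,_,_=snap('wrist','w2.png')
a=cv2.resize(pic[120:240,140:300],(560,420),interpolation=cv2.INTER_CUBIC); cv2.imwrite('pics/s2c.png',a[...,::-1])
E
```

```text
[-0.11770976  0.7080873   2.68727566]
```

View pics/s2c.png

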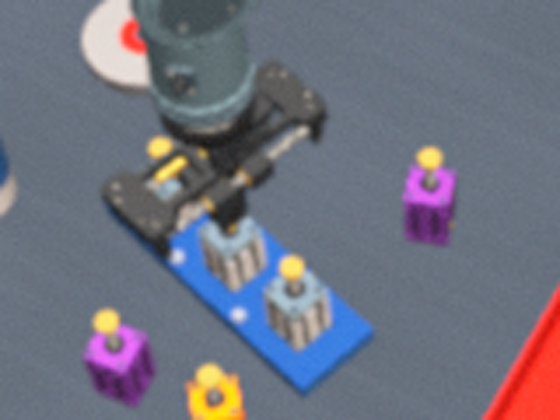

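The crop shows the fingers centred on the middle rod's pad, around (232,225), with the pad going down. The force while moving is 2.7 N, so this rod looks sound and I'll carry on.

carry_out(increments=[0,0,1.5,0,0,0,3,0,0,0,4.5,0,0,0,5.5,0])

```text
time_s: 5.0
tcp_pos: [590.0, -179.9, 89.1]
tcp_rot: [0.79, 0.613, -0.0, 0.0]
wrist_force: [-0.4, -0.2, 2.8]
width: 0.007
grip_force: 1.3
```

carry_out(increments=[0,0,1,0,0,0,2,0])

```text
time_s: 5.25
tcp_pos: [590.2, -179.9, 87.5]
tcp_rot: [0.79, 0.614, 0.0, 0.0]
wrist_force: [-2.5, 1.7, 11.8]
width: 0.009
grip_force: 5.6
```

carry_out(increments=[0,0,1,0,0,0,1,0])

```text
time_s: 5.5
tcp_pos: [590.4, -179.9, 87.5]
tcp_rot: [0.79, 0.613, 0.0, 0.0]
wrist_force: [-3.4, 1.3, 12.6]
width: 0.004
grip_force: 6.4
```

carry_out(increments=[0,0,-25,0,15,0,-45,0,60,0,-45,0,85,0,-45,0,85,0,-38,0,85,0,-30,0,85,0,-26,0,85,0,-22.5,0,85,0,-20,0,85,0,-18,0])

```text
time_s: 6.75
tcp_pos: [611.2, -98.4, 104.9]
tcp_rot: [0.79, 0.613, 0.0, 0.0]
wrist_force: [-2.4, -0.2, 10.3]
width: 0.0
grip_force: 5.3
```

carry_out(increments=[0,0,1.5,0,0,0,3,0])

```text
time_s: 7.0
tcp_pos: [611.8, -98.6, 102.9]
tcp_rot: [0.79, 0.613, 0.001, 0.001]
wrist_force: [-4.6, -0.4, 15.7]
width: 0.005
grip_force: 8.2
```

Cylinder A (row end at y=-98) reads 10 N, then 16 N, with a long way still to go. That makes it bad, so I'm stopping there and moving to the third.

carry_out(increments=[0,0,-25,0,-15,0,-35,0,-55,0,-35,0,-110,0,-35,0,-155,0,-35,0,-170,0,-35,0,-170,0,-25,0,-170,0,-15,0,-170,0,-10,0,-170,0,-6,0,-170,0,-3,0])

```text
time_s: 8.38
tcp_pos: [569.5, -261.3, 104.1]
tcp_rot: [0.789, 0.614, 0.0, -0.0]
wrist_force: [-1.0, 1.0, 2.8]
width: 0.005
grip_force: 1.4
```

carry_out(increments=[0,0,1.5,0,0,0,3,0])

```text
time_s: 8.62
tcp_pos: [569.2, -262.0, 101.3]
tcp_rot: [0.79, 0.614, 0.0, 0.0]
wrist_force: [0.1, 1.5, 3.5]
width: 0.005
grip_force: 1.3
```

carry_out(increments=[0,0,1.5,0,0,0,3,0])

```text
time_s: 8.88
tcp_pos: [569.1, -262.1, 98.2]
tcp_rot: [0.79, 0.614, 0.0, 0.0]
wrist_force: [0.9, 1.0, 2.0]
width: 0.004
grip_force: 1.3
```

carry_out(increments=[0,0,1.5,0,0,0,3,0])

```text
time_s: 9.12
tcp_pos: [569.1, -262.1, 95.1]
tcp_rot: [0.79, 0.614, 0.0, 0.0]
wrist_force: [-0.3, 1.1, 2.4]
width: 0.0
grip_force: 1.3
```

carry_out(increments=[0,0,1.5,0,0,0,3,0])

```text
time_s: 9.38
tcp_pos: [569.1, -262.1, 92.2]
tcp_rot: [0.79, 0.614, 0.0, 0.0]
wrist_force: [0.4, 1.6, 2.5]
width: 0.006
grip_force: 1.3
```

carry_out(increments=[0,0,1.5,0,0,0,3,0,0,0,4.5,0,0,0,5.5,0,0,0,6.2,0,0,0,6.2,0])

```text
time_s: 10.12
tcp_pos: [570.1, -261.4, 87.7]
tcp_rot: [0.789, 0.614, 0.001, -0.0]
wrist_force: [-3.0, 5.3, 16.7]
width: 0.004
grip_force: 8.3
```

carry_out(increments=[0,0,-30,0,0,0,-60,0,50,0,-64,0,100,0,-64,0,150,0,-64,0,170,0,-64,0,170,0,-64,0,170,0,-64,0], grip=0)

```text
time_s: 11.12
tcp_pos: [610.4, -100.3, 150.1]
tcp_rot: [0.791, 0.612, -0.001, 0.001]
wrist_force: [-0.2, -0.5, -0.2]
width: 0.887
grip_force: 0.0
```

```bash
python3 - <<'E'
from h import *
st,pic,P=snap('wrist','w3.png')
print(st['time_s'],st['tcp_pos'],st['width'])
hsv=cv2.cvtColor(pic,cv2.COLOR_RGB2HSV);H,S,V=[hsv[...,k].astype(int) for k in range(3)]
for n,m in (('pad',(H>14)&(H<32)&(S>90)&(P[...,2]>80)&(P[...,2]<135)),('bodytop',(S<60)&(abs(P[...,2]-75)<3))):
  k,l,s,c=cv2.connectedComponentsWithStats(m.astype(np.uint8))
  for j in range(1,k):
    if s[j,4]>150:
        q=P[l==j]; zt=np.percentile(q[:,2],80); t=q[abs(q[:,2]-zt)<2]; print(n,(t.min(0)/2+t.max(0)/2).round(1),np.ptp(t,0).round(1),cv2.minAreaRect(t[:,:2].astype(np.float32)),zt.round(1),s[j,4],c[j].round())
E
```

```text
11.125 [ 610.3786228  -100.29994561  150.09082788] 0.8865170997930643
pad [ 727.3 -100.8  108.9] [19.6 19.5  3.3] ((727.3423461914062, -100.80335998535156), (19.547901153564453, 19.480825424194336), 0.7427309155464172) 109.2 1019 [450. 173.]
pad [609.7 -99.1 106. ] [18.6 18.6  3.4] ((609.7286376953125, -99.17460632324219), (18.5938777923584, 18.585708618164062), 87.40995788574219) 106.2 748 [257. 215.]
pad [459.  -61.7 108.9] [11.2 15.9  3.8] ((459.71356201171875, -62.7764778137207), (17.136295318603516, 7.33243989944458), 64.39403533935547) 109.0 395 [  7. 219.]
pad [ 589.7 -174.7   86.3] [16.3  6.4  3.4] ((590.2013549804688, -174.12281799316406), (4.858072280883789, 16.60163688659668), 78.17845153808594) 86.6 167 [257. 302.]
bodytop [609.5 -98.9  76.3] [46.  46.6  3.5] ((609.0079345703125, -99.10963439941406), (39.3880729675293, 39.952476501464844), 75.82804870605469) 76.5 2106 [256. 194.]
bodytop [ 590.1 -173.5   76.1] [43.2 30.   3.7] ((590.3081665039062, -172.62677001953125), (23.142953872680664, 40.2495231628418), 75.42810821533203) 76.3 1165 [257. 291.]
bodytop [ 571.  -249.4   75.9] [39.7 20.1  3.5] ((571.3895263671875, -249.4295196533203), (12.550789833068848, 38.550270080566406), 75.00297546386719) 76.1 614 [258. 372.]
```

View pics/w3.png

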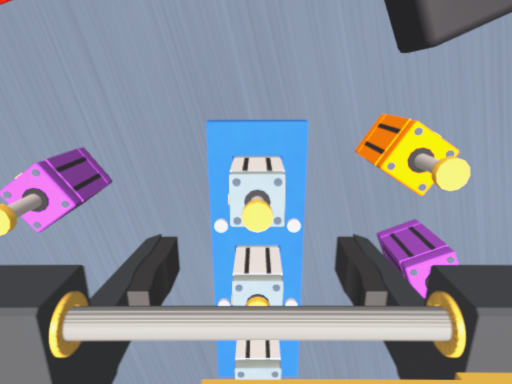

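Cylinder A's body top is at (256,194), centred within 1.5 mm, and its pad is at z=106 with the rod part-way. Next is the descent and grip.

carry_out(increments=[0,0,30,0,0,0,60,0,0,0,85,0,0,0,99,0,0,0,99,0])

```text
time_s: 11.8
tcp_pos: [610.4, -98.5, 50.5]
tcp_rot: [0.79, 0.613, -0.001, -0.0]
wrist_force: [-0.2, -0.3, 1.1]
width: 1.004
grip_force: 0.0
```

carry_out(increments=[0,0,0,0,0,0,0,0,0,0,0,0,0,0,0,0,0,0,0,0,0,0,0,0,0,0,0,0], grip=1, force=30)

```text
time_s: 12.68
tcp_pos: [611.2, -97.3, 51.1]
tcp_rot: [0.79, 0.614, 0.0, 0.0]
wrist_force: [0.3, -0.8, 1.3]
width: 0.446
grip_force: 30.0
```

carry_out(increments=[0,0,-6,0,0,0,-14,0,0,0,-35,0,0,0,-70,0,0,0,-95,0,0,0,-100,0])

```text
time_s: 13.42
tcp_pos: [612.4, -97.7, 153.9]
tcp_rot: [0.79, 0.613, 0.002, 0.001]
wrist_force: [-0.5, 0.7, -2.3]
width: 0.445
grip_force: 30.0
```

carry_out(increments=[16,-9,0,-1,48,-26,0,-3,84,-46,0,-6,122,-66,0,-8,160,-87,0,-11,198,-107,0,-14,230,-125,0,-16,248,-135,0,-17,252,-137,0,-17.5,252,-137,0,-17.5,252,-137,0,-17.5])

```text
time_s: 14.8
tcp_pos: [541.1, 178.8, 151.0]
tcp_rot: [0.688, 0.726, -0.0, 0.0]
wrist_force: [0.5, -0.8, -2.7]
width: 0.445
grip_force: 30.0
```

```bash
python3 - <<'E'
from h import *
st,pic,P=snap('scene','s4.png')
print(st['time_s'],st['tcp_pos'],st['width'],st['grip_force'],st['wrist_force'])
a=cv2.resize(pic[100:292,160:416],(800,600),interpolation=cv2.INTER_CUBIC); cv2.imwrite('pics/s4c.png',a[...,::-1])
E
```

```text
14.8 [541.13834999 178.80492023 151.04689987] 0.44503383628981164 29.997689612209797 [ 0.50178398 -0.7819532  -2.74245836]
```

View pics/s4c.png

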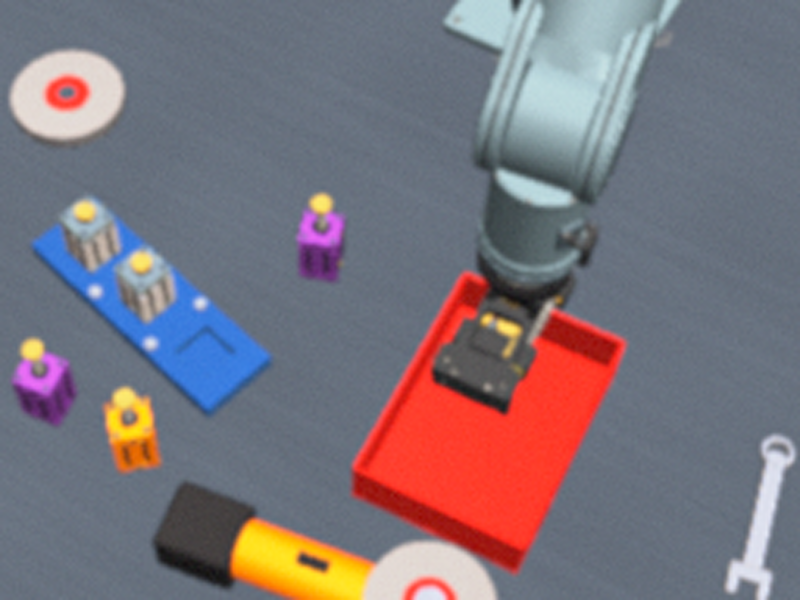

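The two sound cylinders, at (83,235) and (143,280), stand with rods home. Cylinder A is held over the middle of the bin, so I'll lower it.

carry_out(increments=[0,0,30,0,0,0,60,0,0,0,85,0,0,0,95,0,0,0,99,0,0,0,101,0,0,0,103,0,0,0,104,0,0,0,104,0])

```text
time_s: 15.98
tcp_pos: [540.7, 180.8, 47.2]
tcp_rot: [0.687, 0.727, 0.0, 0.0]
wrist_force: [-0.7, 0.4, -2.5]
width: 0.444
grip_force: 30.0
```

carry_out(increments=[0,0,0.5,0,0,0,1,0,0,0,1,0])

```text
time_s: 16.35
tcp_pos: [540.8, 180.8, 47.0]
tcp_rot: [0.687, 0.726, 0.0, -0.0]
wrist_force: [-2.7, 0.8, 8.5]
width: 0.448
grip_force: 30.0
```

Force rose to 8.5 N, so the cylinder is on the bin floor. I'll release it and retreat.

carry_out(increments=[0,0,-0.5,0,0,0,-0.5,0,0,0,-0.5,0,0,0,-0.5,0,0,0,-0.5,0,0,0,-0.5,0,0,0,-0.5,0], grip=0)

```text
time_s: 17.23
tcp_pos: [540.6, 180.7, 46.5]
tcp_rot: [0.687, 0.727, -0.0, -0.0]
wrist_force: [0.4, -0.7, 0.1]
width: 1.0
grip_force: 0.0
```

carry_out(increments=[0,0,-15,0,0,0,-50,0,0,0,-100,0,0,0,-150,0,0,0,-180,0,0,0,-180,0])

```text
time_s: 17.98
tcp_pos: [542.2, 181.1, 229.9]
tcp_rot: [0.687, 0.726, 0.003, 0.001]
wrist_force: [-0.2, 0.3, 0.1]
width: 0.997
grip_force: 0.0
```

```bash
python3 - <<'E'
from h import *
st,pic,P=snap('scene','s5.png'); st,w,Pw=snap('wrist','w5.png')
print(st['time_s'],st['tcp_pos'],st['width'],st['wrist_force'])
a=cv2.resize(pic[100:292,160:416],(533,400)); b=cv2.resize(w,(533,400)); c=np.hstack([a,b]); cv2.imwrite('pics/s5c.png',cv2.resize(c,(800,300))[...,::-1])
E
```

```text
18.025 [541.07783141 180.88553752 227.95053518] 1.0009947949145337 [-0.42276965 -0.48852651  0.56220833]
```

View pics/s5c.png

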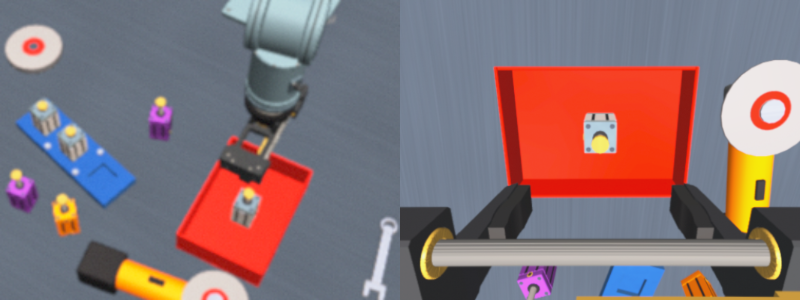

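The rejected cylinder stands upright in the bin, at (245,205) on the left and (600,133) on the right. The two sound ones are in the stand with rods home.

```bash
python3 -c "
from station import *
print(finish_job())"
```

```text
the job is handed in; nothing more can be done
None
```

I handed the job in at about 18 s: two cylinders are sound and stand in the stand with their rods home, and the stiff one (at the end of the row nearest the bin, stopped at about 16 N) stands upright in the red reject bin.

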